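Re-space the stock tray for a long rail and a short bracket

TASK

Slide the two dividers of the wooden tray so that its end bay next to the bow handle suits the long rail and the end bay at the other, plain end suits the short bracket, each bay no more than 25 mm longer than its part, and lay the rail and the bracket in those bays, upright, flat on the tray floor and lengthwise along the tray. Leave the ink tin, the brush and the wooden block where they are.

Things in the scene. Friction and masses are not known exactly. Their poses are not given: they have to be found in the camera images.
- tray: Open wooden stock tray fixed to the bench. Inside 120 mm wide (its x) and 360 mm long (its y), so the inner end faces are at y = -180 and +180 mm; outside 140 mm wide and 400 mm long with the end blocks. Floor 8 mm thick, walls 10 mm thick, wall tops 45 mm above the bench. Origin: centre of its underside, on the bench; z up.
- handle_mid (a point): Middle of the bar of the steel bow handle that stands on one end block of the tray (the other end block is plain). It lies at tray y = +195 or -195 mm, 72 mm above the bench; the bar is 10 mm thick, 90 mm wide along the tray's x, top at 77 mm. Marks the end for the long rail.
- divider_a (a joint): Aluminium divider plate across the tray, nearer the tray's +y end. Joint value: position (m) of its mid-plane along the tray's y from the tray's centre; travel -0.020 to +0.150. Stays where it is left; slides with about 3 N (plus some drag when pushed fast). Can be pushed on either face. It never passes divider_b in use.
- divider_a_top (a point): Middle of the top edge of divider_a: plate 10 mm thick along the tray's y, 116 mm wide, from 9 to 58 mm above the bench, with ears 10 mm high resting over the side walls.
- divider_b (a joint): The same kind of divider, nearer the tray's -y end. Joint value as for divider_a (m along the tray's y from its centre); travel -0.150 to +0.020.
- divider_b_top (a point): Middle of the top edge of divider_b, same sizes as divider_a.
- rail_center (a point): Centre (half-way up) of the long rail: a grooved aluminium profile bar 150 mm long along its own y, 26 mm wide along its x, 32 mm high (z up), about 0.25 kg, lying loose on the bench at one side of the tray. Grasp it across its 26 mm width. Its centre is 16 mm above what it stands on.
- bracket_center (a point): Centre (half-way up) of the short bracket: a steel inverted T, 60 mm long along its own y, foot 44 mm wide (x) and 8 mm thick, upright web 10 mm thick in the middle of the foot, rising to 40 mm above the underside; about 0.18 kg, loose on the bench at the other side of the tray. Grasp it by the web across its 10 mm. Its centre is 20 mm above what it stands on; upright is web up.
- ink_tin: Bystander: round steel ink tin 80 mm across, 85 mm high, loose; origin at the centre of its underside.
- brush: Bystander: flat bench brush 200 mm long (its x), 42 mm wide, 20 mm thick, lying loose; origin under its middle.
- furniture: Bystander: plain wooden block 30 x 90 x 22 mm high, loose; origin at the centre of its underside.
Things that resemble listed ones, but are neither listed nor needed, are in the scene too. What is shaped like the part that bears rail_center but green or orange is not meant.

How it is judged:
By the outcome, as a careful person would: the job done as asked, in the order asked, and still so for the second after the job is handed in, with the robot touching nothing.
It also fails if it takes over 72 s, if anything falls off the work surface, if the arm or the gripper's body presses on something with over 40 N, if the wrist force passes 120 N, or if a joint passes its speed limit or range.

ROBOT

A 7-joint arm with a two-finger parallel gripper is mounted at the origin on the work surface. World frame = base frame: x ahead of the robot, y to its left, z up, the work surface at z = 0. Lengths are in m, angles in rad, forces in N, time in s.
With the tool pointing down it reaches from about 0.4 to 0.875 m from the base axis. Payload 19.3 kg.
Tool frame: the origin (TCP) lies midway between the tips of the shut fingers; the grasp point (between the pads) lies 19 mm behind it; z points along the fingers, y is the line along which they close (so a half turn about z gives the same grasp; the last joint's range is limited). The gripper opens to 85 mm and grips with 20 to 120 N. Pads are 22 mm wide; open, the fingers measure 114 mm over their backs; the gripper's body (76 mm by 85 mm) begins 54 mm behind the grasp point. The pads swing forward as they close: fully open they stand 13 mm farther back than shut.
Start: joints at [1.102, 0.521, -0.036, 1.599, 0.021, 1.021, -0.113], TCP at [0.243, -0.576, 0.231] pointing down, gripper open.
Joint ranges: [-2.91, 2.91], [-0.3, 2.13], [-1.5, 1.42], [0.17, 2.43], [-1.26, 4.41], [0.16, 1.93], [-2.52, 2.52]. Speed limits (rad/s): [1.89, 1.89, 2.39, 2.39, 3.01, 3.01, 3.01].

INTERFACE

Orientations are given as [roll, pitch, yaw] about the fixed x, y, z axes, in that order (R = Rz(yaw) Ry(pitch) Rx(roll)).
In Python, from workcell import * gives the robot as it stands. The module is installed in compiled form; this text tells all that it offers.
- The arm moves only by the tool play_rows, never from a script. Its argument "deltas" is a list of rows, each a list of 7 numbers: the shift along the tool's x, y, z in units of 500 mm (1.0 is 500 mm), then the turn, a rotation vector about the tool's x, y, z in units of 120 degrees (1.0 is 120 degrees), then the closure, from 0 (fully open) to 1 (shut). A call has 1 to 10 rows; each row is the pose to reach, as a shift and turn from the pose commanded when the call began, along the tool's axes at that moment; what a row does not reach only later rows make up. A row lasts 1/10 s, in which the tool goes at most 50 mm and 8.59 degrees, less where a joint would pass 70% of its speed; a pose out of reach is approached as far as the arm can. A call with a number of a shift or a turn outside -1 to 1 is refused whole. A call with a gripper value outside its range is refused whole. The fingers move at their own pace and stop on an object; "newtons" is the grip in N (left out, the last holds). Time passes only in rows, so rows that repeat a pose let the fingers close. It gives the time, the measured TCP pose, the force, the opening and the grip force at its end, in the units of the state.
- observe(): the state, without advancing time (a new reading comes with each control period).
- grab_frame(name): name is "scene" or "side" or "wrist"; returns the picture (384x512x3 uint8, red, green, blue); there is no depth.
- get_calibration(name): a dict with "fovy" (degrees; the focal length in pixels is half the picture's height over the tangent of half this angle, whatever the lens; pixels are square), "cx", "cy" (the principal point, pixels), "xyz" and "rotation" of the camera in the world. Camera axes: x right, y down, z forward; pixel columns grow to the right and rows downward; lengths in m; the calibration is good to about 2 mm. The wrist camera is an equidistant fisheye: a pixel r from the principal point sees the ray r / f radians off the axis. A picture is of the moment at which its call begins: read the wrist's pose just before it. get_calibration takes no time and is no camera call; for the wrist camera it gives the pose at the moment of the call.
- job_done(): hands the job in; it is judged then, once.
The state is a dict: "clock": time; "qpos": joint angles; "qd": joint speeds; "joint_efforts": joint torques, N m; "position": TCP position; "tool_rot": TCP orientation; "force": force on the tool from outside, world axes, zero at the start; "moment": the same for the moment, N m; "grip_width": finger opening in m; "finger_force": force on a finger pad.
Only numpy, scipy, OpenCV 4.12 (cv2) and the standard library are available. Lean on these libraries where they do the work, as an engineer would, in place of code of your own. Each camera call takes 0.05 s, during which the arm holds its last target. There are 200 camera calls.

## Working session

There is one attempt and no reset: what is moved stays moved. The work goes in short steps, Python scripts to look and compute and a tool call to move; the robot and the scene stay as the last step left them, time stands still between calls to the robot, and variables do not carry over. Pictures are saved under pics/ and viewed, at most 10 in all, crops included, and the job is handed in when it is done.

Besides the shell and the picture viewer there is one more tool, called as a command line: name --pt "numbers of a row" for each row, then --argument value for the rest. play_rows: Moves the arm, as the interface text tells. Its arguments: {"type":"object","properties":{"deltas":{"type":"array"},"newtons":{"type":"number"}},"required":["deltas"]}

```bash
mkdir -p pics; cat > h.py <<'E'
from workcell import *
import numpy as np, cv2
from scipy.spatial.transform import Rotation as R
def cal(n):
    c=get_calibration(n); f=192/np.tan(np.radians(c["fovy"])/2); return c,f,np.array(c["rotation"]).reshape(3,3),np.array(c["xyz"])
def snap(n,fn):
    c=cal(n); im=grab_frame(n); cv2.imwrite("pics/"+fn+".png",im[:,:,::-1]); np.save("pics/"+fn+".npy",np.array([c[0]["cx"],c[0]["cy"],c[1],n=="wrist",*c[2].ravel(),*c[3]],float)); return im
def ray(fn,u,v):
    k=np.load("pics/"+fn+".npy"); x,y=u-k[0],v-k[1]; f=k[2]
    if k[3]:
        r=np.hypot(x,y)+1e-9; t=r/f; d=np.array([np.sin(t)*x/r,np.sin(t)*y/r,np.cos(t)])
    else: d=np.array([x/f,y/f,1.])
    return k[13:16],k[4:13].reshape(3,3)@d
def onz(fn,u,v,z):
    o,d=ray(fn,u,v); return o+d*(z-o[2])/d[2]
def proj(fn,p):
    k=np.load("pics/"+fn+".npy"); q=k[4:13].reshape(3,3).T@(np.array(p)-k[13:16])
    if k[3]:
        r=np.hypot(q[0],q[1]); t=np.arctan2(r,q[2]); return k[0]+k[2]*t*q[0]/r,k[1]+k[2]*t*q[1]/r
    return k[0]+k[2]*q[0]/q[2],k[1]+k[2]*q[1]/q[2]
E
python3 - <<'E'
from h import *
np.set_printoptions(precision=4,suppress=True)
a=snap("scene","s0");b=snap("side","d0");snap("wrist","w0")
print(observe())
for n in("scene","side","wrist"): print(n,get_calibration(n))
E
```

```text
Traceback (most recent call last):
  File "h.py", line 7, in snap
    c=cal(n); im=grab_frame(n); cv2.imwrite("pics/"+fn+".png",im[:,:,::-1]); np.save("pics/"+fn+".npy",np.array([c[0]["cx"],c[0]["cy"],c[1],n=="wrist",*c[2].ravel(),*c[3]],float)); return im
  File "h.py", line 5, in cal
    c=get_calibration(n); f=192/np.tan(np.radians(c["fovy"])/2); return c,f,np.array(c["rotation"]).reshape(3,3),np.array(c["xyz"])
                                                                            ~~~~~~~~~~~~~~~~~~~~~~~~~~~~~~~^^^^^
ValueError: cannot reshape array of size 3 into shape (3,3)
```

Rotation is roll/pitch/yaw.

```bash
sed -i 's/np.array(c\["rotation"\]).reshape(3,3)/R.from_euler("xyz",c["rotation"]).as_matrix()/' h.py
python3 - <<'E'
from h import *
a=snap("scene","s0");b=snap("side","d0");snap("wrist","w0")
print(observe())
for n in("scene","side","wrist"): print(n,get_calibration(n))
E
```

```text
{'clock': 0.15, 'qpos': array([ 1.10180779,  0.52188944, -0.03631258,  1.59982864,  0.02120488,
        1.02111301, -0.11281035]), 'qd': array([-7.48616861e-04, -1.62614799e-03,  2.69512636e-05, -1.66532995e-03,
        1.68397242e-03, -1.35078038e-03,  6.24454404e-04]), 'joint_efforts': array([ 2.08524834e-03, -9.27393794e+01,  1.98077761e+00, -3.70057476e+01,
        1.80516299e-02,  6.38253856e-03, -8.60732456e-06]), 'position': array([ 0.24256218, -0.57575537,  0.23086777]), 'tool_rot': array([-3.14074196e+00,  6.80336314e-05,  3.98754701e-01]), 'force': array([-0.01636529,  0.26884257,  0.33243395]), 'moment': array([-0.03769079, -0.01102093,  0.01143635]), 'finger_force': 0.0, 'grip_width': 0.08526912939460754}
scene {'fovy': 43.32211500081246, 'cx': 260.18483813839987, 'cy': 193.632680057591, 'xyz': array([1.37459131, 0.27719251, 0.97447509]), 'rotation': array([-2.32457425,  0.0176033 ,  1.93708234])}
side {'fovy': 48.89350118217496, 'cx': 257.6150751307887, 'cy': 189.30996726353249, 'xyz': array([-0.32187   ,  0.81060296,  0.73712645]), 'rotation': array([-2.06906093,  0.02092434, -2.41729122])}
wrist {'fovy': 65.70646984690485, 'cx': 259.33692491150333, 'cy': 191.64451117787374, 'xyz': array([ 0.30843702, -0.54672249,  0.37394996]), 'rotation': array([ 2.85281098e+00,  1.06881750e-03, -1.17195643e+00])}
```

View pics/s0.png

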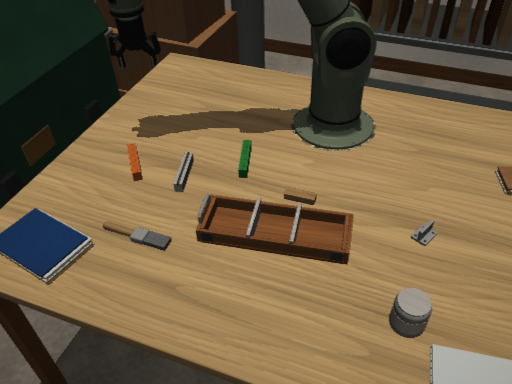

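View pics/d0.png

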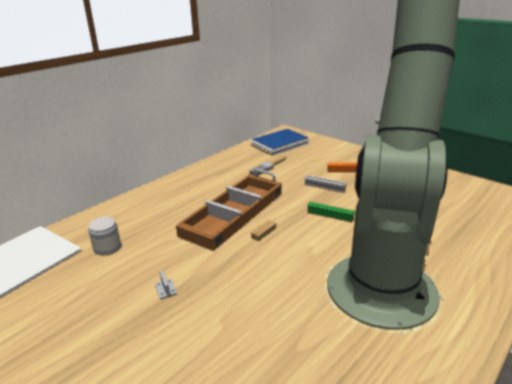

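The scene view shows three bars: orange (135,160), green (246,158) and plain grey aluminium (184,171). The grey one is the rail. The bracket is at (425,232), and the tray spans (200..352, 195..260) with the bow handle at its left end (204,209). The dividers are at (254,217) and (295,224), the block at (300,196), the brush at (140,236) and the tin at (411,312). I'll check these in one close crop montage.

```bash
python3 - <<'E'
from h import *
im=cv2.imread("pics/s0.png")
t=cv2.resize(im[185:270,185:365],None,fx=4.4,fy=4.4,interpolation=cv2.INTER_CUBIC)
r=cv2.resize(im[145:195,165:260],None,fx=4,fy=4,interpolation=cv2.INTER_CUBIC)
b=cv2.resize(im[210:250,395:455],None,fx=5,fy=5,interpolation=cv2.INTER_CUBIC)
o=np.zeros((600,800,3),np.uint8);o[:t.shape[0],:t.shape[1]]=t;o[380:380+200,:380]=r;o[380:580,400:700]=b
cv2.imwrite("pics/m0.png",o)
E
```

```text
(no output)
```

View pics/m0.png

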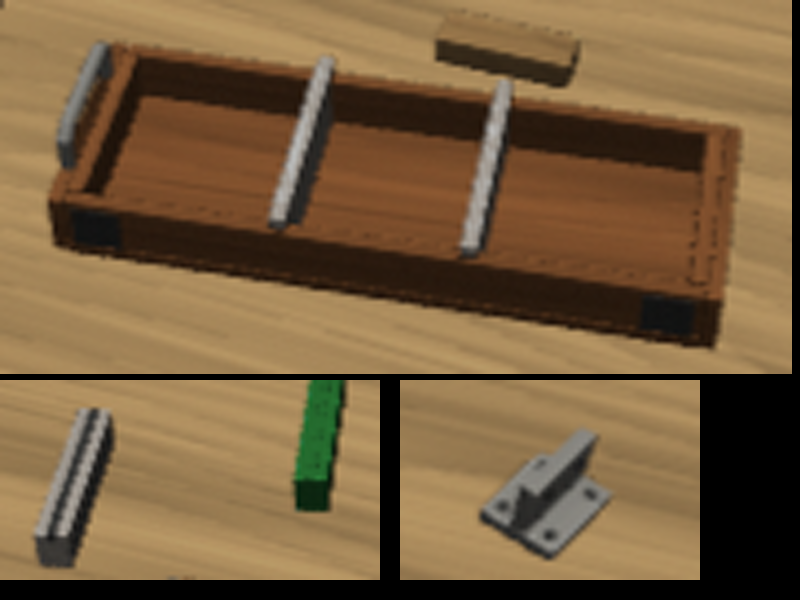

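The montage confirms it: the grooved grey bar is the rail, the inverted T stands web up, and the handle is at the tray's left (-y world) end. Next, positions from the pixels.

```bash
python3 - <<'E'
from h import *
np.set_printoptions(precision=4,suppress=True)
T=lambda x,y,z:onz("s0",185+x/4.4,185+y/4.4,z)[:2]
Rr=lambda x,y,z:onz("s0",165+x/4,145+(y-380)/4,z)[:2]
B=lambda x,y,z:onz("s0",395+(x-400)/5,210+(y-380)/5,z)[:2]
c=[T(108,45,.045),T(50,200,.045),T(718,300,.045),T(740,127,.045)]
print("tray",c,np.mean(c,0),[np.linalg.norm(c[i]-c[i-1]) for i in range(4)])
ax=(c[3]+c[2]-c[0]-c[1]);ax/=np.linalg.norm(ax);print("axis",ax,np.degrees(np.arctan2(ax[1],ax[0])))
for n,p,q in(("d1",(325,62),(280,222)),("d2",(504,85),(470,250))):
    m=(T(*p,.058)+T(*q,.058))/2;print(n,m,"y",(m-np.mean(c,0))@ax,T(*p,.058)-T(*q,.058))
m=(T(103,45,.077)+T(66,130,.077))/2;print("handle",m,(m-np.mean(c,0))@ax)
a=(Rr(80,410,.032)+Rr(112,412,.032))/2;b=(Rr(38,537,.032)+Rr(75,537,.032))/2
print("rail",a,b,(a+b)/2,np.linalg.norm(a-b),np.degrees(np.arctan2(*(a-b)[::-1])))
a=B(593,434,.04);b=B(535,490,.04);print("br",a,b,(a+b)/2,np.linalg.norm(a-b),np.degrees(np.arctan2(*(a-b)[::-1])))
print("block",(T(440,37,.022)+T(578,42,.022))/2, "tin",onz("s0",413,302,.085),"green",onz("s0",246,155,.032))
# camera in tool frame
s=observe();Rt=R.from_euler("xyz",s["tool_rot"]).as_matrix();w=get_calibration("wrist");print(Rt.T@(w["xyz"]-s["position"]))
E
```

```text
tray [array([ 0.5103, -0.2241]), array([ 0.6434, -0.199 ]), array([0.5826, 0.189 ]), array([0.4449, 0.1697])] [ 0.5453 -0.0161] [np.float64(0.3992720688225745), np.float64(0.13545053237730495), np.float64(0.3927953815829321), np.float64(0.13906717411539835)]
axis [-0.1595  0.9872] 99.17784191431626
d1 [ 0.5569 -0.0714] y -0.05642988649307418 [-0.1332 -0.0236]
d2 [0.5389 0.0387] y 0.0550973621342309 [-0.1343 -0.0224]
handle [ 0.5781 -0.2043] -0.19101566613328996
rail [ 0.3438 -0.3757] [ 0.4862 -0.3351] [ 0.415  -0.3554] 0.14809095917080325 -164.06330336152385
br [0.3927 0.3738] [0.4437 0.3504] [0.4182 0.3621] 0.05607398088032238 155.37932904760999
block [0.3948 0.0078] tin [0.7019 0.3553 0.085 ] green [ 0.2938 -0.2025  0.032 ]
[ 0.072  -0.0013 -0.1431]
```

```bash
cat >> h.py <<'E'
def to(x,y,z,yaw):
    "delta (units of the moves) from the present pose to TCP xyz, tool down, yaw in degrees"
    s=observe();A=R.from_euler("xyz",s["tool_rot"]);B=R.from_euler("xyz",[np.pi,0,np.radians(yaw)])
    d=A.inv().apply(np.array([x,y,z])-s["position"])/.5; r=(A.inv()*B).as_rotvec(degrees=True)/120
    print("to",np.round(d,4),np.round(r,4),"clock",s["clock"],"at",np.round(s["position"],4),"yaw",np.round(np.degrees(s["tool_rot"]),2))
E
python3 -c "
from h import *
to(.545,-.02,.25,9.2)"
```

```text
to [ 0.989  -0.7895 -0.0377] [-4.000e-04  1.000e-04  1.137e-01] clock 0.15 at [ 0.2426 -0.5758  0.2309] yaw [-179.95    0.     22.85]
```

play_rows --pt "0.99 -0.79 -0.04 0 0 0.114 0" --pt "0.99 -0.79 -0.04 0 0 0.114 0" --pt "0.99 -0.79 -0.04 0 0 0.114 0" --pt "0.99 -0.79 -0.04 0 0 0.114 0" --pt "0.99 -0.79 -0.04 0 0 0.114 0" --pt "0.99 -0.79 -0.04 0 0 0.114 0" --pt "0.99 -0.79 -0.04 0 0 0.114 0" --pt "0.99 -0.79 -0.04 0 0 0.114 0" --pt "0.99 -0.79 -0.04 0 0 0.114 0" --pt "0.99 -0.79 -0.04 0 0 0.114 0" --newtons 40

```text
clock: 1.15
position: [0.4821, -0.1351, 0.2472]
tool_rot: [3.141, -0.0, 0.16]
force: [1.0, -1.6, 0.5]
grip_width: 0.0852
finger_force: 0.0
```

```bash
python3 -c "
from h import *
to(.545,-.02,.25,9.2)"
```

```text
to [ 0.1608 -0.2073 -0.0056] [ 0.0001 -0.     -0.0003] clock 1.15 at [ 0.4821 -0.1351  0.2472] yaw [179.99  -0.     9.16]
```

play_rows --pt "0.08 -0.11 0 0 0 0 0" --pt "0.14 -0.18 0 0 0 0 0" --pt "0.14 -0.18 0 0 0 0 0" --pt "0.14 -0.18 0 0 0 0 0"

```text
clock: 1.55
position: [0.537, -0.0347, 0.2467]
tool_rot: [-3.141, 0.0, 0.164]
force: [-0.5, -0.9, -0.2]
grip_width: 0.0854
finger_force: 0.0
```

```bash
python3 -c "
from h import *
snap('wrist','w1');to(.5569,-.0714,.12,9.2)"
```

```text
to [0.0298 0.0752 0.2534] [-0.      0.0004  0.0004] clock 1.6 at [ 0.5363 -0.0367  0.2467] yaw [-1.80e+02  5.00e-02  9.25e+00]
```

View pics/w1.png

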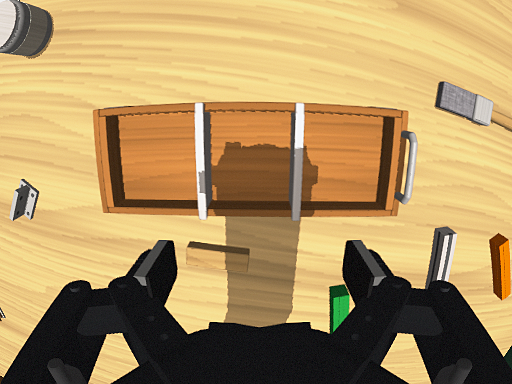

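The wrist view shows the tray square to the picture, with outer top corners at about (94,110), (408,110), (104,213) and (398,216). The handle is on the right at (410,167). Divider tops run (200,103)–(203,219) and (299,103)–(296,219). The rail is at (442,258) and the bracket at (25,199).

```bash
python3 - <<'E'
from h import *
np.set_printoptions(precision=4,suppress=True)
P=lambda u,v,z:onz("w1",u,v,z)[:2]
c=[P(408,110,.045),P(398,216,.045),P(104,213,.045),P(94,110,.045)]
m=np.mean(c,0);print(m,[np.linalg.norm(c[i]-c[i-1]) for i in range(4)])
ax=c[2]+c[3]-c[0]-c[1];ax/=np.linalg.norm(ax);print(np.degrees(np.arctan2(ax[1],ax[0])))
for a,b in(((299,103),(296,219)),((200,103),(203,219))):
    p,q=P(*a,.058),P(*b,.058);print((p+q)/2,((p+q)/2-m)@ax,np.linalg.norm(p-q))
h=P(411,167,.077);print("h",h,(h-m)@ax)
def rail(u):return u
a=P(444,230,.032);b=P(438,285,.032);print("rail",a,b,(a+b)/2)
a=P(32,181,.04);b=P(15,216,.04);print("br",a,b)
E
```

```text
[ 0.5412 -0.0194] [np.float64(0.39580860196898554), np.float64(0.14022643373777366), np.float64(0.3990006873347507), np.float64(0.13904794126250952)]
98.96102799283996
[ 0.5508 -0.0756] -0.057017730992866805 0.13666745533018412
[0.5329 0.0343] 0.05430530127235648 0.13771761177199868
h [ 0.5746 -0.2076] -0.19106481112657528
rail [ 0.4883 -0.3262] [ 0.3904 -0.3609] [ 0.4394 -0.3436]
br [0.4651 0.3055] [0.3966 0.3563]
```

```bash
python3 -c "
from h import *
to(.5539,-.0735,.03,9.1)"
```

```text
to [0.0233 0.0784 0.4334] [-0.      0.0004  0.0012] clock 1.6 at [ 0.5363 -0.0367  0.2467] yaw [-1.80e+02  5.00e-02  9.25e+00]
```

play_rows --pt "0.023 0.078 0.1 0 0 0 0" --pt "0.023 0.078 0.2 0 0 0 0" --pt "0.023 0.078 0.28 0 0 0 0" --pt "0.023 0.078 0.36 0 0 0 0" --pt "0.023 0.078 0.434 0 0 0 0" --pt "0.023 0.078 0.434 0 0 0 0" --pt "0.023 0.078 0.434 0 0 0 0.5" --pt "0.023 0.078 0.434 0 0 0 1" --pt "0.023 0.078 0.434 0 0 0 1" --pt "0.023 0.078 0.434 0 0 0 1"

```text
clock: 2.6
position: [0.5547, -0.0739, 0.0315]
tool_rot: [3.141, -0.002, 0.16]
force: [-0.5, -0.4, 0.3]
grip_width: 0.0284
finger_force: 0.0
```

play_rows --pt "0 0 0 0 0 0 1" --pt "0 0 0 0 0 0 1" --pt "0 0 0 0 0 0 1"

```text
clock: 2.9
position: [0.5544, -0.0739, 0.0309]
tool_rot: [3.141, -0.001, 0.16]
force: [-1.5, -0.4, 12.0]
grip_width: 0.0092
finger_force: 43.1
```

```bash
python3 -c "
from h import *
to(.5539,-.0735,.03,9.1)
s=observe();p=s['position'][:2]-[.5432,-.0178];print(s['grip_width'],s['force'],p@[-.158,.9874],p@[.9874,.158])"
```

```text
to [-0.0009 -0.0009  0.0019] [ 0.0002 -0.0005  0.0004] clock 2.9 at [ 0.5544 -0.0739  0.0309] yaw [ 1.7998e+02 -6.0000e-02  9.1400e+00]
0.009207352642128762 [-1.48003043 -0.4207017  12.03677478] -0.05712827053902695 0.002195797090989122
```

play_rows --pt "0 -0.02 0 0 0 0 1" --pt "0 -0.04 0 0 0 0 1" --pt "0 -0.06 0 0 0 0 1" --pt "0 -0.08 0 0 0 0 1" --pt "0 -0.098 0 0 0 0 1" --pt "0 -0.098 0 0 0 0 1" --pt "0 -0.098 0 0 0 0 1" --pt "0 -0.098 0 0 0 0 1"

```text
clock: 3.7
position: [0.5467, -0.0248, 0.0309]
tool_rot: [-3.141, -0.001, 0.16]
force: [-1.5, 1.7, 11.3]
grip_width: 0.0089
finger_force: 43.0
```

play_rows --pt "0 0 0 0 0 0 0.5" --pt "0 0 0 0 0 0 0.5" --pt "0 0 -0.06 0 0 0 0.5" --pt "0 0 -0.12 0 0 0 0.3" --pt "0 -0.06 -0.12 0 0 0 0.3" --pt "0 -0.125 -0.12 0 0 0 0.3" --pt "0 -0.125 -0.12 0 0 0 0.3" --pt "0 -0.125 -0.06 0 0 0 0.3" --pt "0 -0.125 0 0 0 0 0.3" --pt "0 -0.125 0 0 0 0 0.3"

```text
clock: 4.7
position: [0.5342, 0.0359, 0.0273]
tool_rot: [3.142, 0.005, 0.16]
force: [0.5, -0.5, 1.1]
grip_width: 0.06
finger_force: 0.0
```

play_rows --pt "0 0 0 0 0 0 0.7" --pt "0 0 0 0 0 0 1" --pt "0 0 0 0 0 0 1" --pt "0 0 0 0 0 0 1" --pt "0 0 0 0 0 0 1" --pt "0 0 0 0 0 0 1"

```text
clock: 5.3
position: [0.5369, 0.0363, 0.0313]
tool_rot: [3.141, -0.002, 0.16]
force: [-1.6, -0.3, 9.7]
grip_width: 0.0096
finger_force: 41.3
```

```bash
python3 -c "
from h import *
s=observe();p=s['position'][:2]-[.5432,-.0178];print(s['grip_width'],s['force'],p@[-.158,.9874],p@[.9874,.158])"
```

```text
0.009585583944890286 [-1.59438752 -0.26495438  9.66498092] 0.05438156675257101 0.0022822192920350726
```

play_rows --pt "0 -0.02 0 0 0 0 1" --pt "0 -0.04 0 0 0 0 1" --pt "0 -0.06 0 0 0 0 1" --pt "0 -0.08 0 0 0 0 1" --pt "0 -0.087 0 0 0 0 1" --pt "0 -0.087 0 0 0 0 1" --pt "0 -0.087 0 0 0 0 1" --pt "0 -0.087 0 0 0 0 1"

```text
clock: 6.1
position: [0.5301, 0.08, 0.0313]
tool_rot: [-3.141, -0.002, 0.16]
force: [-0.9, 2.6, 9.3]
grip_width: 0.0095
finger_force: 41.1
```

play_rows --pt "0 0 0 0 0 0 0.5" --pt "0 0 0 0 0 0 0.5" --pt "0 0 -0.06 0 0 0 0.4" --pt "0 0 -0.14 0 0 0 0" --pt "0 0.08 -0.22 0 0 0 0" --pt "0 0.16 -0.3 0 0 0 0" --pt "0 0.24 -0.36 0 0 0 0" --pt "0 0.24 -0.4 0 0 0 0" --pt "0 0.24 -0.4 0 0 0 0" --pt "0 0.24 -0.4 0 0 0 0"

```text
clock: 7.1
position: [0.5484, -0.0392, 0.2304]
tool_rot: [3.142, -0.001, 0.16]
force: [0.1, 1.0, -0.7]
grip_width: 0.0852
finger_force: 0.0
```

```bash
python3 -c "
from h import *
snap('wrist','w2');to(.43,-.35,.2,16)"
```

```text
to [-0.3324  0.5769  0.0593] [-0.0001  0.0002 -0.0567] clock 7.15 at [ 0.548  -0.0387  0.2296] yaw [-1.7998e+02  3.0000e-02  9.1900e+00]
```

View pics/w2.png

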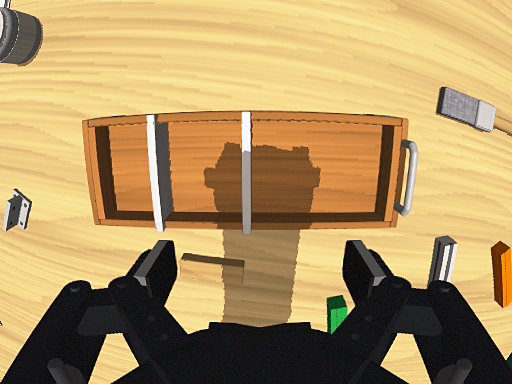

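Both dividers have moved: tops at (247,113)–(247,233) and (152,116)–(160,231). The rail is at (444,262) and everything else is undisturbed. Next: the bay lengths and the way to the rail.

```bash
python3 - <<'E'
from h import *
np.set_printoptions(precision=4,suppress=True)
P=lambda u,v,z:onz("w2",u,v,z)[:2]
ax=np.array([-.158,.9874])
c=[P(408,119,.045),P(398,227,.045),P(94,226,.045),P(83,121,.045)]
m=np.mean(c,0);print(m,np.array([(q-m)@ax for q in c]))
for a,b in(((247,113),(247,233)),((152,116),(160,231))):
    p,q=P(*a,.058),P(*b,.058);print((p+q)/2,((p+q)/2-m)@ax)
# rail top face: bright
im=cv2.imread("pics/w2.png")[225:300,425:465];hsv=cv2.cvtColor(im,cv2.COLOR_BGR2HSV)
mk=((hsv[...,1]<40)&(hsv[...,2]>150)).astype(np.uint8)
r=cv2.minAreaRect(cv2.findNonZero(mk));print(r);b=cv2.boxPoints(r)+[425,225];Q=np.array([P(*q,.032) for q in b]);print(Q,Q.mean(0))
E
```

```text
[ 0.5405 -0.0181] [-0.198  -0.2012  0.2017  0.1976]
[ 0.5421 -0.0252] -0.007270938017934464
[0.5259 0.0787] 0.09784888025840652
((22.90384292602539, 36.48076629638672), (12.159198760986328, 39.81156921386719), 11.309932708740234)
[[ 0.4203 -0.3447]
 [ 0.4878 -0.3282]
 [ 0.4861 -0.3547]
 [ 0.4165 -0.3735]] [ 0.4527 -0.3503]
```

play_rows --pt "-0.06 0.1 0.01 0 0 -0.02 0" --pt "-0.11 0.19 0.02 0 0 -0.057 0" --pt "-0.16 0.28 0.03 0 0 -0.057 0" --pt "-0.22 0.37 0.04 0 0 -0.057 0" --pt "-0.27 0.46 0.05 0 0 -0.057 0" --pt "-0.32 0.55 0.06 0 0 -0.057 0" --pt "-0.33 0.577 0.06 0 0 -0.057 0" --pt "-0.33 0.577 0.06 0 0 -0.057 0" --pt "-0.33 0.577 0.06 0 0 -0.057 0" --pt "-0.33 0.577 0.06 0 0 -0.057 0"

```text
clock: 8.15
position: [0.432, -0.3487, 0.1995]
tool_rot: [-3.14, 0.0, 0.281]
force: [0.5, -0.1, -0.7]
grip_width: 0.0853
finger_force: 0.0
```

```bash
python3 -c "
from h import *
snap('wrist','w3');to(.43,-.35,.2,16)"
```

```text
to [-0.0046  0.0013 -0.0006] [-0.0004  0.0001  0.0011] clock 8.2 at [ 0.432  -0.3487  0.1997] yaw [-1.7995e+02  1.0000e-02  1.6140e+01]
```

View pics/w3.png

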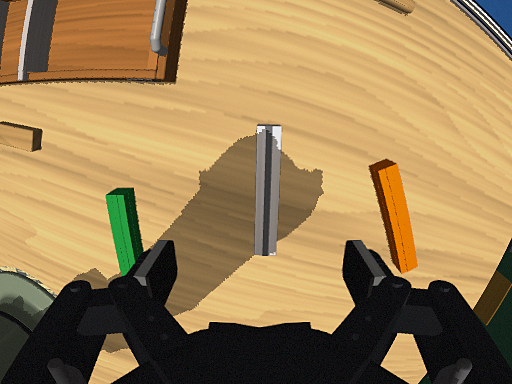

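The rail top runs from its far end at (269,127) to its near end at (265,254), almost in line with the tool x axis. The green bar (123,230) and orange bar (393,215) are clear of the fingers.

```bash
python3 - <<'E'
from h import *
np.set_printoptions(precision=4,suppress=True)
P=lambda u,v,z:onz("w3",u,v,z)[:2]
a,b=P(269,126,.032),P(265.5,254,.032);print(a,b,(a+b)/2,np.linalg.norm(a-b),np.degrees(np.arctan2(*(a-b)[::-1])),np.linalg.norm(P(257.5,190,.032)-P(280,190,.032)))
to(*(a+b)/2,.037,np.degrees(np.arctan2(*(a-b)[::-1])))
E
```

```text
[ 0.483  -0.3428] [ 0.3401 -0.3813] [ 0.4115 -0.362 ] 0.14797273064567515 15.057729950076558 0.02450966192030932
to [-0.0467  0.0145  0.3254] [-0.0004  0.0001  0.009 ] clock 8.2 at [ 0.432  -0.3487  0.1997] yaw [-179.95    0.01   16.14]
```

play_rows --pt "-0.047 0.014 0.09 0 0 0.009 0" --pt "-0.047 0.014 0.18 0 0 0.009 0" --pt "-0.047 0.014 0.26 0 0 0.009 0" --pt "-0.047 0.014 0.33 0 0 0.009 0" --pt "-0.047 0.014 0.37 0 0 0.009 0" --pt "-0.047 0.014 0.387 0 0 0.009 0" --pt "-0.047 0.014 0.387 0 0 0.009 0" --pt "-0.047 0.014 0.387 0 0 0.009 0.5" --pt "-0.047 0.014 0.387 0 0 0.009 1" --pt "-0.047 0.014 0.387 0 0 0.009 1"

```text
clock: 9.2
position: [0.4113, -0.3638, 0.0076]
tool_rot: [3.14, -0.001, 0.26]
force: [-0.2, 0.3, -0.5]
grip_width: 0.0439
finger_force: 0.0
```

play_rows --pt "0 0 0 0 0 0 1" --pt "0 0 0 0 0 0 1" --pt "0 0 0 0 0 0 1"

```text
clock: 9.5
position: [0.411, -0.3637, 0.0073]
tool_rot: [3.141, -0.001, 0.26]
force: [-1.0, 1.2, 9.4]
grip_width: 0.0254
finger_force: 39.4
```

```bash
python3 -c "
from h import *
to(.5568,-.1128,.2,99.1);print(observe()['grip_width'])"
```

```text
to [ 0.4111 -0.4096 -0.3855] [ 4.000e-04  0.000e+00 -7.016e-01] clock 9.5 at [ 0.411  -0.3637  0.0073] yaw [ 1.7996e+02 -3.0000e-02  1.4910e+01]
0.02535000652267587
```

play_rows --pt "0 0 -0.08 0 0 0 1" --pt "0 0 -0.16 0 0 0 1" --pt "0 0 -0.25 0 0 0 1" --pt "0.07 -0.07 -0.29 0 0 -0.07 1" --pt "0.12 -0.12 -0.29 0 0 -0.14 1" --pt "0.17 -0.17 -0.29 0 0 -0.21 1" --pt "0.22 -0.22 -0.29 0 0 -0.28 1" --pt "0.28 -0.28 -0.29 0 0 -0.35 1" --pt "0.33 -0.33 -0.29 0 0 -0.42 1" --pt "0.39 -0.39 -0.29 0 0 -0.49 1"

```text
clock: 10.5
position: [0.5491, -0.1242, 0.1517]
tool_rot: [-3.142, 0.001, 1.292]
force: [1.0, -0.5, -2.7]
grip_width: 0.0254
finger_force: 41.0
```

```bash
python3 -c "
from h import *
to(.5577,-.113,.15,99.1);print(observe()['grip_width'])"
```

```text
to [0.0263 0.0103 0.0035] [-1.000e-04  3.000e-04 -2.091e-01] clock 10.5 at [ 0.5491 -0.1242  0.1517] yaw [-1.800e+02  4.000e-02  7.401e+01]
0.025427755128783903
```

play_rows --pt "0.01 0.005 0 0 0 -0.07 1" --pt "0.02 0.01 0 0 0 -0.14 1" --pt "0.02 0.01 0 0 0 -0.209 1" --pt "0.02 0.01 0 0 0 -0.209 1" --pt "0.02 0.01 0 0 0 -0.209 1" --pt "0.02 0.01 0 0 0 -0.209 1"

```text
clock: 11.1
position: [0.5564, -0.1169, 0.1516]
tool_rot: [-3.141, 0.0, 1.721]
force: [0.8, -0.9, -3.0]
grip_width: 0.0254
finger_force: 41.0
```

```bash
python3 -c "
from h import *
snap('wrist','w4');to(.5577,-.113,.15,99.1)
im=cv2.imread('pics/w4.png');s=cv2.imread('pics/s0.png')
cv2.imwrite('pics/w4b.png',im)
snap('scene','s4')
b=cv2.imread('pics/s4.png')[150:280,160:380];b=cv2.resize(b,(512,303))
cv2.imwrite('pics/m4.png',cv2.resize(np.vstack([im[:290],b]),(512,593)))"
```

```text
to [0.0071 0.0036 0.0033] [-0.      0.0001 -0.0039] clock 11.15 at [ 0.5565 -0.1168  0.1516] yaw [-1.800e+02  1.000e-02  9.864e+01]
```

View pics/m4.png

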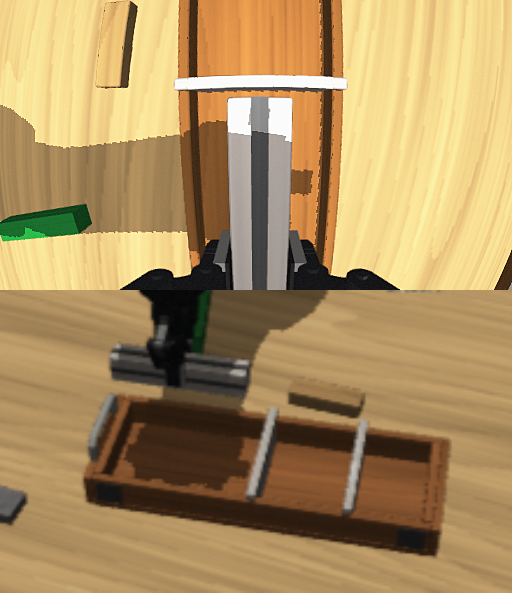

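The wrist half shows the rail's front end at (260,97), just before divider 1's top (262,83). The scene half shows the rail level and parallel over the handle-end bay.

```bash
python3 - <<'E'
from h import *
np.set_printoptions(precision=4,suppress=True)
ax=np.array([-.158,.9874]);n=np.array([.9874,.158]);s=observe()
f=onz("w4",260,97.5,s["position"][2]-.0073+.032)[:2]
print("front ahead of TCP",(f-s["position"][:2])@ax,"lat",(f-s["position"][:2])@n)
d=(onz("w4",176,84,.058)+onz("w4",346,84,.058))[:2]/2
print("d1 rel TCP",(d-s["position"][:2])@ax,"lat",(d-s["position"][:2])@n, "expected world", d)
E
```

```text
front ahead of TCP 0.07681173540177746 lat 1.2632517889573508e-06
d1 rel TCP 0.09322873547958836 lat 0.001300996290519281 expected world [ 0.5431 -0.0244]
```

play_rows --pt "0.005 0.002 0.06 0 0 -0.004 1" --pt "0.005 0.002 0.12 0 0 -0.004 1" --pt "0.005 0.002 0.18 0 0 -0.004 1" --pt "0.005 0.002 0.22 0 0 -0.004 1" --pt "0.005 0.002 0.25 0 0 -0.004 1" --pt "0.005 0.002 0.264 0 0 -0.004 1" --pt "0.005 0.002 0.27 0 0 -0.004 1" --pt "0.005 0.002 0.272 0 0 -0.004 1" --pt "0.005 0.002 0.272 0 0 -0.004 1" --pt "0.005 0.002 0.272 0 0 -0.004 1"

```text
clock: 12.2
position: [0.5576, -0.1141, 0.0163]
tool_rot: [3.141, 0.0, 1.733]
force: [-0.2, -0.1, -3.1]
grip_width: 0.0256
finger_force: 41.0
```

```bash
python3 -c "
from h import *
to(.5577,-.113,.0155,99.1);s=observe();print(s['force'],s['grip_width'])"
```

```text
to [0.0022 0.0006 0.0015] [0.0005 0.0002 0.0015] clock 12.2 at [ 0.5576 -0.1141  0.0163] yaw [1.7994e+02 2.0000e-02 9.9280e+01]
[-0.23305099 -0.05077644 -3.1017356 ] 0.025561278535412894
```

Still about 1 mm above the floor. I'll ease down a bit, release and rise.

play_rows --pt "0 0 0.002 0 0 0 1" --pt "0 0 0.002 0 0 0 1" --pt "0 0 0.002 0 0 0 0.55" --pt "0 0 0.002 0 0 0 0.55" --pt "0 0 0.002 0 0 0 0.55" --pt "0 0 -0.03 0 0 0 0.55" --pt "0 0 -0.1 0 0 0 0.55" --pt "0 0 -0.2 0 0 0 0.3" --pt "0 0 -0.3 0 0 0 0" --pt "0 0 -0.4 0 0 0 0"

```text
clock: 13.2
position: [0.5567, -0.1137, 0.2188]
tool_rot: [3.141, -0.0, 1.734]
force: [1.9, 0.3, 0.3]
grip_width: 0.0797
finger_force: 0.0
```

```bash
python3 -c "
from h import *
to(.415,.355,.2,155)"
```

```text
to [ 0.9708 -0.1278  0.0377] [ 2.00e-04  0.00e+00 -4.64e-01] clock 13.2 at [ 0.5567 -0.1137  0.2188] yaw [ 1.7997e+02 -1.0000e-02  9.9320e+01]
```

play_rows --pt "0.08 -0.01 0 0 0 -0.04 0" --pt "0.17 -0.02 0 0 0 -0.1 0" --pt "0.26 -0.04 0 0 0 -0.16 0" --pt "0.36 -0.06 0 0 0 -0.22 0" --pt "0.46 -0.08 0.01 0 0 -0.28 0" --pt "0.56 -0.1 0.02 0 0 -0.34 0" --pt "0.66 -0.11 0.03 0 0 -0.4 0" --pt "0.75 -0.12 0.03 0 0 -0.46 0" --pt "0.84 -0.12 0.03 0 0 -0.464 0" --pt "0.92 -0.125 0.03 0 0 -0.464 0"

```text
clock: 14.2
position: [0.4205, 0.3319, 0.2017]
tool_rot: [3.141, 0.001, 2.706]
force: [0.6, -1.2, -0.2]
grip_width: 0.0854
finger_force: 0.0
```

play_rows --pt "0 0 0 0 0 0 0" --pt "0 0 0 0 0 0 0" --pt "0 0 0 0 0 0 0"

```text
clock: 14.5
position: [0.4216, 0.3289, 0.2011]
tool_rot: [-3.141, 0.001, 2.704]
force: [-0.1, -1.0, -0.2]
grip_width: 0.0851
finger_force: 0.0
```

```bash
python3 -c "
from h import *
snap('wrist','w5');to(.415,.355,.2,155)"
```

```text
to [0.0346 0.0418 0.002 ] [-0.0002  0.0004 -0.001 ] clock 14.55 at [0.4218 0.3287 0.201 ] yaw [-1.7998e+02  5.0000e-02  1.5489e+02]
```

View pics/w5.png

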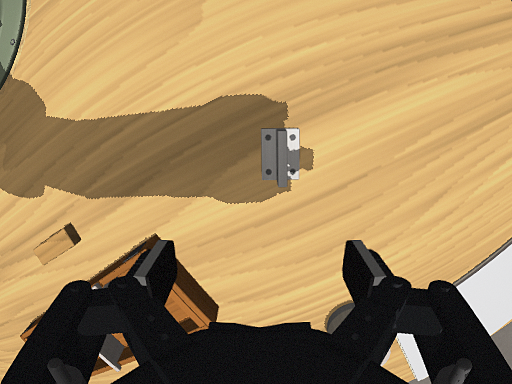

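The bracket's foot spans (262..299, 128..179) and its web top spans (277..287, 130..187). The long axis is nearly in line with tool x.

```bash
python3 - <<'E'
from h import *
np.set_printoptions(precision=4,suppress=True)
P=lambda u,v,z:onz("w5",u,v,z)[:2]
c=[P(262,128,.008),P(299,128,.008),P(299,179,.008),P(262,179,.008)];print("foot",np.mean(c,0),np.linalg.norm(c[0]-c[1]),np.linalg.norm(c[1]-c[2]))
a,b=P(281.5,130,.04),P(282.5,187,.04);m=(a+b)/2;an=np.degrees(np.arctan2(*(a-b)[::-1]));print("web",m,np.linalg.norm(a-b),an)
to(*m,.016,an)
E
```

```text
foot [0.415  0.3595] 0.04188316773275136 0.05969721919548675
web [0.4149 0.3587] 0.060535572540708266 156.84956993994928
to [0.0382 0.0486 0.37  ] [-0.0002  0.0004 -0.0164] clock 14.55 at [0.4218 0.3287 0.201 ] yaw [-179.98    0.05  154.89]
```

play_rows --pt "0.038 0.049 0.08 0 0 -0.016 0" --pt "0.038 0.049 0.17 0 0 -0.016 0" --pt "0.038 0.049 0.25 0 0 -0.016 0" --pt "0.038 0.049 0.32 0 0 -0.016 0" --pt "0.038 0.049 0.36 0 0 -0.016 0" --pt "0.038 0.049 0.374 0 0 -0.016 0" --pt "0.038 0.049 0.374 0 0 -0.016 0" --pt "0.038 0.049 0.374 0 0 -0.016 0.5" --pt "0.038 0.049 0.374 0 0 -0.016 1" --pt "0.038 0.049 0.374 0 0 -0.016 1"

```text
clock: 15.55
position: [0.415, 0.3603, 0.0146]
tool_rot: [3.14, 0.001, 2.738]
force: [0.2, 0.1, -0.3]
grip_width: 0.044
finger_force: 0.0
```

play_rows --pt "0 0 0 0 0 0 1" --pt "0 0 0 0 0 0 1" --pt "0 0 0 0 0 0 1" --pt "0 0 0 0 0 0 1"

```text
clock: 15.95
position: [0.4146, 0.3601, 0.0139]
tool_rot: [3.141, 0.0, 2.738]
force: [-0.6, -2.0, 6.5]
grip_width: 0.0092
finger_force: 39.7
```

```bash
python3 -c "
from h import *
to(.5206,.1192,.15,99.1);s=observe();print(s['force'],s['grip_width'])"
```

```text
to [-0.3843 -0.3599 -0.2721] [1.000e-04 1.000e-04 4.815e-01] clock 15.95 at [0.4146 0.3601 0.0139] yaw [1.7999e+02 2.0000e-02 1.5688e+02]
[-0.55511979 -2.04802276  6.53129899] 0.009248463126426196
```

play_rows --pt "0 0 -0.08 0 0 0 1" --pt "0 0 -0.17 0 0 0 1" --pt "-0.04 -0.03 -0.25 0 0 0.06 1" --pt "-0.1 -0.09 -0.272 0 0 0.13 1" --pt "-0.17 -0.16 -0.272 0 0 0.2 1" --pt "-0.24 -0.22 -0.272 0 0 0.27 1" --pt "-0.3 -0.28 -0.272 0 0 0.34 1" --pt "-0.35 -0.33 -0.272 0 0 0.41 1" --pt "-0.384 -0.36 -0.272 0 0 0.481 1" --pt "-0.384 -0.36 -0.272 0 0 0.481 1"

```text
clock: 16.95
position: [0.5213, 0.1158, 0.1494]
tool_rot: [-3.141, 0.002, 1.721]
force: [-0.5, 0.5, -2.4]
grip_width: 0.0092
finger_force: 39.9
```

play_rows --pt "0 0 0 0 0 0 1" --pt "0 0 0 0 0 0 1" --pt "0 0 0 0 0 0 1"

```text
clock: 17.25
position: [0.52, 0.1202, 0.1496]
tool_rot: [-3.141, -0.0, 1.733]
force: [-0.1, 1.1, -2.7]
grip_width: 0.0093
finger_force: 39.9
```

```bash
python3 -c "
from h import *
snap('wrist','w6');to(.5201,.1217,.15,99.1);print(observe()['grip_width'])
im=cv2.imread('pics/w6.png')
snap('scene','s6')
b=cv2.imread('pics/s6.png')[150:280,160:380];b=cv2.resize(b,(512,303))
cv2.imwrite('pics/m6.png',np.vstack([im[:290],b]))"
```

```text
to [ 0.0033  0.0007 -0.0009] [-0.0001 -0.0002  0.0015] clock 17.3 at [0.52   0.12   0.1495] yaw [-1.7999e+02 -2.0000e-02  9.9280e+01]
0.009564869832793175
```

View pics/m6.png

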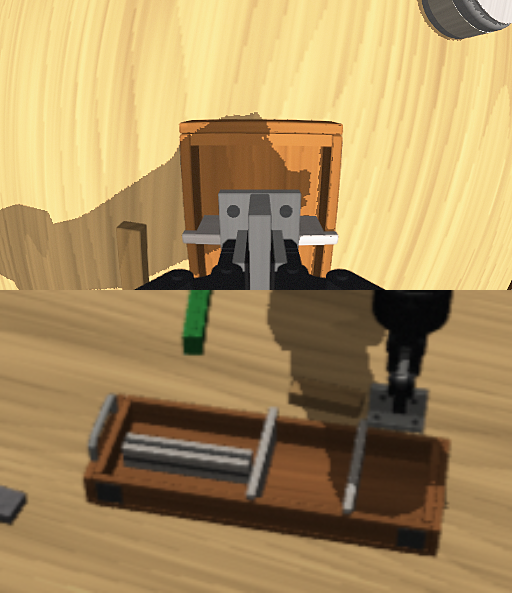

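The rail lies flat in its bay, between the handle end and divider 1. The bracket hangs level: its foot's front edge is at (260,192), the tray's end outer edge at v≈122 and divider 2's top at v≈239.

```bash
python3 - <<'E'
from h import *
ax=np.array([-.158,.9874]);n=np.array([.9874,.158]);s=observe();p=s["position"][:2]
for nm,u,v,z in(("foot",260,192,.1436),("endouter",260,122.5,.045),("d2",190,239,.058),("d2r",330,239,.058),("webtop",260,195.5,.1756)):
    q=onz("w6",u,v,z)[:2]-p;print(nm,q@ax,q@n)
E
```

```text
foot 0.029524629833937725 -0.0006611100848143911
endouter 0.06010636207502267 -0.0005765020863833618
d2 -0.03981495034442134 -0.06238279756309647
d2r -0.03937228703722392 0.06212337144864617
webtop 0.037550257908632 -0.0007654065954986484
```

play_rows --pt "0.006 0.001 0.06 0 0 0.001 1" --pt "0.006 0.001 0.12 0 0 0.001 1" --pt "0.006 0.001 0.18 0 0 0.001 1" --pt "0.006 0.001 0.22 0 0 0.001 1" --pt "0.006 0.001 0.24 0 0 0.001 1" --pt "0.006 0.001 0.25 0 0 0.001 1" --pt "0.006 0.001 0.254 0 0 0.001 1" --pt "0.006 0.001 0.254 0 0 0.001 1" --pt "0.006 0.001 0.254 0 0 0.001 1"

```text
clock: 18.25
position: [0.5208, 0.1223, 0.0233]
tool_rot: [3.14, -0.0, 1.729]
force: [0.3, 0.9, -2.3]
grip_width: 0.009
finger_force: 39.8
```

```bash
python3 -c "
from h import *
to(.5201,.1217,.022,99.1);s=observe();print(s['force'],s['grip_width'])"
```

```text
to [-0.001  -0.0016  0.0027] [ 0.0005 -0.     -0.0005] clock 18.25 at [0.5208 0.1223 0.0233] yaw [179.94  -0.    99.04]
[ 0.31017255  0.8933295  -2.32636673] 0.00902266374542401
```

play_rows --pt "0 0 0.002 0 0 0 1" --pt "0 0 0.003 0 0 0 1" --pt "0 0 0.003 0 0 0 0.7" --pt "0 0 0.003 0 0 0 0.6" --pt "0 0 0.003 0 0 0 0.6" --pt "0 0 -0.03 0 0 0 0.6" --pt "0 0 -0.1 0 0 0 0.6" --pt "0 0 -0.2 0 0 0 0.3" --pt "-0.08 0 -0.3 0 0 0 0" --pt "-0.16 0 -0.4 0 0 0 0"

```text
clock: 19.25
position: [0.53, 0.0604, 0.2026]
tool_rot: [3.141, -0.0, 1.731]
force: [2.0, -1.2, -0.0]
grip_width: 0.0761
finger_force: 0.0
```

play_rows --pt "-0.08 0 -0.04 0 0 0 0" --pt "-0.16 0 -0.08 0 0 0 0" --pt "-0.25 0 -0.08 0 0 0 0" --pt "-0.25 0 -0.08 0 0 0 0" --pt "-0.25 0 -0.08 0 0 0 0" --pt "-0.25 0 -0.08 0 0 0 0"

```text
clock: 19.85
position: [0.5497, -0.0619, 0.2405]
tool_rot: [-3.141, -0.0, 1.73]
force: [-0.5, 0.8, -0.4]
grip_width: 0.0855
finger_force: 0.0
```

```bash
python3 -c "
from h import *
snap('wrist','w7');snap('scene','s7');print(observe()['position'])
im=cv2.imread('pics/w7.png')
b=cv2.imread('pics/s7.png')[150:280,160:380];b=cv2.resize(b,(512,303))
cv2.imwrite('pics/m7.png',np.vstack([im[:290],b]))"
```

```text
[ 0.54973546 -0.06167111  0.24057293]
```

View pics/m7.png

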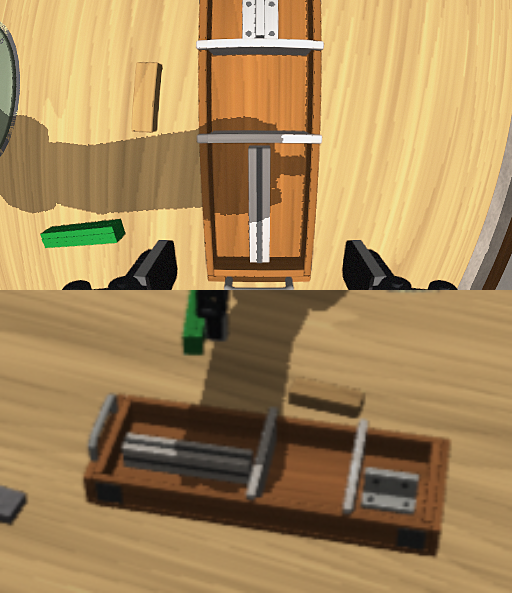

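Both parts lie flat and lengthwise in their bays: the rail at (259,205) and the bracket at (262,15), web up. The dividers are at v=44 and v=139. One last number check, then I hand in.

```bash
python3 - <<'E'
from h import *
ax=np.array([-.158,.9874]);m=np.array([.5425,-.018])
print([round(float((onz("w7",261,v,.058)[:2]-m)@ax),4) for v in(44,138.5)],"rail",[round(float((onz("w7",259,v,.04)[:2]-m)@ax),4) for v in(148,262)],"clock",observe()["clock"])
print(job_done())
E
```

```text
[0.098, -0.0067] rail [-0.0198, -0.1699] clock 19.95
the job is handed in; nothing more can be done
None
```

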